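Zero the peak pointer and pull the tester to its set tab

TASK

On the bench pull tester, turn the peak pointer (the dark steel arm with the upright crank peg) back to its zero stop. Then draw the sprung pull bar out by its upright end plate until the peak pointer, carried round by the bar, points at the tab clamped to the dial's rim, and ease the bar all the way home without letting it snap back, so that the peak pointer stays at the tab. Leave the tab and the other things on the bench where they are.

Things in the scene. Friction and masses are not known exactly. Their poses are not given: they have to be found in the camera images.
- tester: Pull tester fixed to the bench: grey housing 180 x 180 mm, 55 high, on a steel foot 250 (x) x 230 (y) x 8 mm, round white dial 172 mm across on top. Origin on the bench under the dial's centre, z up. The pull bar comes out of its -y side. Dial angle a lies in direction (-cos a, +sin a) of this frame: zero along -x, growing clockwise seen from above.
- dial_centre (a point): Centre of the dial's face, 58 mm above the bench; axes as the tester's. Black strokes every 0.25 rad from 0 to 3. The zero stop is a fixed steel block 16 x 8 mm, its top 78 mm above the bench, 66 mm out along -x, just on the -y side of the pointer when that is at zero.
- peak (a joint): Peak pointer's dial angle (rad), 0 at the zero stop to 3.1. Dark steel arm turning about the dial's centre, 14 mm wide, 66 to 74 mm above the bench, with a hub knob 32 mm across (top at 86 mm) and an upright crank peg. It stays where left; about 1 N on the peg turns it. The live needle pushes it to larger angles but never pulls it back.
- peak_peg (a point): Centre of the crank peg's top. The peg is upright, round, 12 mm across, its axis 50 mm from the dial's centre, 74 to 110 mm above the bench; this point's x axis points outward along the peak pointer.
- peak_tip (a point): Tip of the peak pointer, 67 mm from the dial's centre and 70 mm above the bench; its x axis points outward along the pointer.
- pull (a joint): How far the pull bar is drawn out (m), 0 home to 0.105. A spring pulls it home: about 4 N at home, rising by 110 N/m (15 N at 0.1), plus up to 2 N of friction and pointer drag. Each 33 mm of pull turns the live needle by 1 rad from zero, and carries the peak pointer along if that is not already farther on.
- plate_top (a point): Middle of the top edge of the pull bar's end plate: upright aluminium plate 80 mm wide along the tester's x, 10 mm thick along y, 15 to 90 mm above the bench, centred at (0, -170 mm) in the tester's frame when home; pulled along -y. It sits on a flat steel bar 26 mm wide with its top 38 mm above the bench. It can be pinched from above or hooked from behind.
- gap (a point): Middle of the free space behind the end plate when home, at (0, -127 mm) in the tester's frame, 55 mm above the bench: 65 mm free along y between the plate and the guide on the housing, above the bar. Shut fingers let down here can hook the plate. Fixed to the tester.
- live_tip (a point): Near the tip of the thin black live needle under the peak pointer, 68 mm from the dial's centre; it always shows the present pull; its x axis points outward along the needle.
- tab (a joint): Dial angle (rad) at which the set tab is clamped, same sense as joint peak; lies between 1.1 and 2.5. The tab is a dark steel block 22 mm wide at the dial's rim (75 to 93 mm from the centre, z = 58 to 68 mm) with a point turned inward. Stiff; must not be moved.
- tab_tip (a point): Just inside the tab's point, 70 mm from the dial's centre; its x axis points outward.
- puller: Bystander: steel T-bar puller lying on the bench, rod 180 mm long along its x, 34 mm block in the middle, with a paper tag. Origin under its middle.
- socket: Bystander: stepped dark steel socket 52 mm across, 62 mm high, standing, with a paper tag. Origin under its centre.
- sleeve: Bystander: open aluminium sleeve 72 mm across, 70 mm high, standing, with a paper tag. Origin under its centre.

How it is judged (in metres and radians):
On the way, in this order (a step that is already met when the one before it is completed fails the run):
1. the peak pointer is turned back against its zero stop (within 0.1 rad) (value of joint peak below 0.1 rad), for 0.2 s.
2. the bar is pulled out until the live needle and the peak pointer both stand at the tab (within 0.15 rad) (angle between the x axis of each of live_tip, peak_tip and the x axis of tab_tip, either way round below 0.15 rad and value of joint pull above 0.02 m), for 0.05 s.
At the end, for the whole second after the job is handed in: The peak pointer stands at the tab (within 0.15 rad, about 10 mm at its tip), the pull bar is fully home (within 4 mm), all at rest (angle between the x axis of peak_tip and the x axis of tab_tip, either way round below 0.15 rad and value of joint pull below 0.004 m and velocity of joint pull between -0.01 and 0.01 m/s and velocity of joint peak between -0.05 and 0.05 rad/s); the robot touches nothing.
It fails at once if the bar snaps back (faster than 0.6 m/s) (velocity of joint pull below -0.6 m/s).
It fails at once if the tab is moved (more than 6 mm) (distance of tab_tip from where it was at the start of the episode above 0.006 m).
It fails at once if another thing on the bench is moved (more than 30 mm) (distance of any of puller, socket, sleeve from where it was at the start of the episode above 0.03 m).
It also fails if it takes over 64 s, if anything falls off the work surface, if the arm or the gripper's body presses on something with over 40 N, if the wrist force passes 120 N, or if a joint passes its speed limit or range.

ROBOT

A 6-joint arm with a two-finger parallel gripper is mounted at the origin on the work surface. World frame = base frame: x ahead of the robot, y to its left, z up, the work surface at z = 0. Lengths are in m, angles in degrees, forces in N, time in s.
With the tool pointing down it reaches from about 0.425 to 0.95 m from the base axis. Payload 3.5 kg.
Tool frame: the origin (TCP) lies midway between the tips of the shut fingers; the grasp point (between the pads) lies 19 mm behind it; z points along the fingers, y is the line along which they close (so a half turn about z gives the same grasp; the last joint's range is limited). The gripper opens to 85 mm and grips with 20 to 120 N. Pads are 22 mm wide; open, the fingers measure 114 mm over their backs; the gripper's body (76 mm by 85 mm) begins 54 mm behind the grasp point. The pads swing forward as they close: fully open they stand 13 mm farther back than shut.
Start: joints at [67.609, 16.404, 90.338, -0, 73.258, -8.594], TCP at [0.161, 0.656, 0.231] pointing down, gripper open.
Joint ranges: [-158.93, 158.93], [-51.34, 127.21], [12.03, 142.37], [-87.48, 267.48], [13.55, 161.25], [-162.69, 162.69]. Speed limits (degrees/s): [159.86, 159.86, 180, 180, 180, 180].

INTERFACE

Orientations are given as [roll, pitch, yaw] about the fixed x, y, z axes, in that order (R = Rz(yaw) Ry(pitch) Rx(roll)).
In Python, from rig import r, viewer gives the robot as it stands.
- The arm moves only by the tool play_rows, never from a script. Its argument "steps" is a list of rows, each a list of 4 numbers: the shift along the world's x, y, z in m, then the turn about the world's z in degrees. A call has 1 to 8 rows; each row shifts and turns the commanded pose from where the row before left it; what a row does not reach is not made up. A row lasts 1/8 s, in which the tool goes at most 62.5 mm and 10.7 degrees, less where a joint would pass 70% of its speed; a pose out of reach is approached as far as the arm can. A call is refused whole if a number of a shift passes 0.0625 or a number of a turn 10.7, either way. A call with a gripper value outside its range is refused whole. "grip" is the opening, from -1 (shut) to 1 (fully open), set as the call begins (left out, the last holds). The fingers move at their own pace and stop on an object; the grip force is fixed at half the most. Time passes only in rows, so rows that do not move let the fingers close. It gives the time, the measured TCP pose, the force, the opening and the grip force at its end, in the units of the state.
- r.get_obs(): the state, without advancing time (a new reading comes with each control period).
- viewer.grab_frame(name): name is "scene" or "top" or "wrist"; returns (picture, depth): 420x560x3 uint8, red, green, blue; 420x560 float32, m along the optical axis (not along the pixel's ray), 0 where there is no reading.
- viewer.camera_params(name): a dict with "K" (3x3 intrinsics, pixels), "k1" (the pictures are not rectified: a ray, as slopes to the right and down, at radius r is drawn at 1 + k1 r^2 times it, then the intrinsics apply), "camera_from_world" (4x4, takes a point from world to camera coordinates). Camera axes: x right, y up, looking along -z (the intrinsics and any distortion apply to the point x, -y, -z); pixel columns grow to the right and rows downward; lengths in m; the calibration is good to about 2 mm. A picture is of the moment at which its call begins: read the wrist's pose just before it. camera_params takes no time and is no camera call; for the wrist camera it gives the pose at the moment of the call.
- r.close_job(): hands the job in; it is judged then, once.
The state is a dict: "time_s": time; "qpos": joint angles; "joint_velocities": joint speeds; "joint_efforts": joint torques, N m; "tool_pos": TCP position; "tcp_rot": TCP orientation; "contact_force": force on the tool from outside, world axes, zero at the start; "ft_torque": the same for the moment, N m; "opening": finger opening in m; "gripper_force": force on a finger pad.
Only numpy, scipy, OpenCV 4.12 (cv2) and the standard library are available. Lean on these libraries where they do the work, as an engineer would, in place of code of your own. Each camera call takes 0.05 s, during which the arm holds its last target. There are 200 camera calls.

## Working session

There is one attempt and no reset: what is moved stays moved. The work goes in short steps, Python scripts to look and compute and a tool call to move; the robot and the scene stay as the last step left them, time stands still between calls to the robot, and variables do not carry over. Pictures are saved under pics/ and viewed, at most 10 in all, crops included, and the job is handed in when it is done.

Besides the shell and the picture viewer there is one more tool, called after "Request:" by a JSON object that holds its "method" and its "body". play_rows: Moves the arm, as the interface text tells. Its arguments: {"type":"object","properties":{"steps":{"type":"array"},"grip":{"type":"number"}},"required":["steps"]}

```bash
mkdir -p pics; ls; cat > h.py <<'E'
import numpy as np, cv2
from rig import r, viewer
def P(n): return viewer.camera_params(n)
def ray(p,u,v):
    K=p["K"];a=np.array([(u-K[0][2])/K[0][0],(v-K[1][2])/K[1][1]]);s=a.copy()
    for _ in range(20): s=a/(1+p["k1"]*(s@s))
    T=np.array(p["camera_from_world"]);R=T[:3,:3]
    return -R.T@T[:3,3], R.T@np.array([s[0],-s[1],-1.])
def onz(p,u,v,z):
    o,d=ray(p,u,v); return o+d*(z-o[2])/d[2]
def dep(p,u,v,D):
    o,d=ray(p,u,v); return o+d*D[int(v),int(u)]
def proj(p,X):
    T=np.array(p["camera_from_world"]);c=T[:3,:3]@np.array(X)+T[:3,3]
    s=np.array([c[0],-c[1]])/-c[2]; s=s*(1+p["k1"]*(s@s)); K=p["K"]
    return np.array([K[0][0]*s[0]+K[0][2],K[1][1]*s[1]+K[1][2]])
E
python3 - <<'E'
from h import *
print(r.get_obs())
for n in("scene","top"):
    i,d=viewer.grab_frame(n);cv2.imwrite(f"pics/{n}0.png",i[...,::-1]);np.save(f"pics/{n}0.npy",d)
    p=P(n);T=np.array(p["camera_from_world"]);print(n,-T[:3,:3].T@T[:3,3])
E
```

```text
pics
{'time_s': 0.0, 'qpos': array([ 6.76101683e+01,  1.64541225e+01,  9.04236308e+01, -1.68053846e-05,
        7.32576088e+01, -8.59475431e+00]), 'joint_velocities': array([ 0.07547123,  0.06067402, -0.15088433, -0.0304711 , -0.00981551,
       -0.06877458]), 'joint_efforts': array([ 7.04803024e-04, -4.05983591e+01, -2.92629951e+01, -4.80081792e-05,
        5.76735532e-03, -1.02046307e-06]), 'tool_pos': array([0.16067552, 0.65491884, 0.22993146]), 'tcp_rot': array([-1.79866156e+02, -2.02132554e-02,  1.66204904e+02]), 'contact_force': array([ 0.11907967,  0.8501969 , -0.70079021]), 'ft_torque': array([ 0.03413064, -0.06825052, -0.02317743]), 'gripper_force': 0.0, 'opening': 0.08521666386218406}
scene [1.12435164 0.34123657 0.52892263]
top [0.39000059 0.14619488 0.9820614 ]
```

View pics/top0.png

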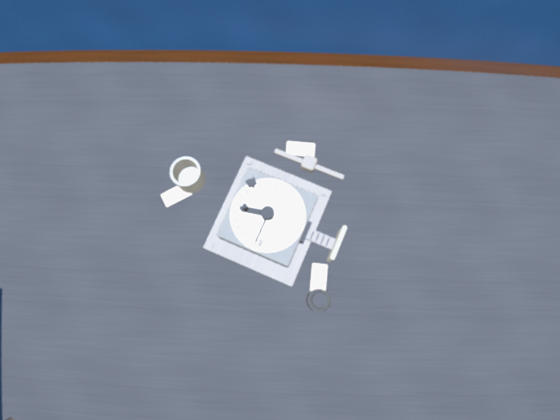

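View pics/scene0.png

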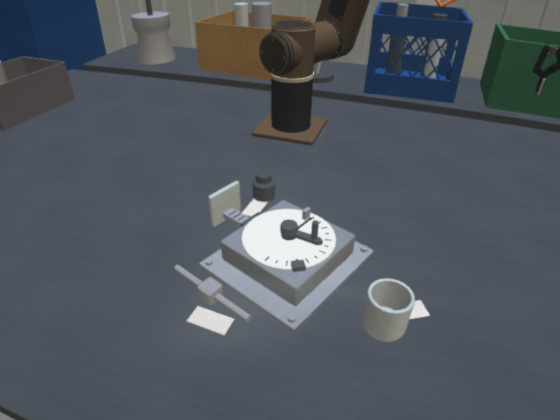

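The top view shows the dial centre near (268,214), the peak pointer's end near (244,208), the tab at (251,183), the live needle and zero stop near (258,242), and the plate at (338,242). The socket sits at (319,300), close to the plate, with the puller at (310,163) and the sleeve at (186,172). The scene view agrees.

```bash
python3 - <<'E'
from h import *
i=cv2.imread("pics/top0.png");d=np.load("pics/top0.npy");p=P("top")
print(p["K"],p["k1"])
hsv=cv2.cvtColor(i,cv2.COLOR_BGR2HSV)
m=((hsv[...,2]>225)&(hsv[...,1]<40)).astype(np.uint8)
cs,_=cv2.findContours(m,cv2.RETR_EXTERNAL,cv2.CHAIN_APPROX_NONE)
for c in cs:
    if cv2.contourArea(c)>60:
        print(cv2.contourArea(c),cv2.boundingRect(c))
        if cv2.contourArea(c)>2000:
            pts=np.array([onz(p,*q,0.058)[:2] for q in cv2.convexHull(c)[:,0]])
            (a,b),R=cv2.minEnclosingCircle(pts.astype(np.float32));print("dial",a,b,R)
            A=np.c_[2*pts,np.ones(len(pts))];s=np.linalg.lstsq(A,(pts**2).sum(1),rcond=None)[0];print("fit",s,np.sqrt(s[2]+s[0]**2+s[1]**2))
for n,u,v,z in[("hub",268,213,.086),("peg",244,208,.11),("tab",251,183,.068),("stop",261,242,.078),("live",257,241,.06),("plA",344,227,.09),("plB",332,259,.09),("socket",319,300,.06),("pull",310,163,.02),("slv",186,172,.07)]:
    print(n,onz(p,u,v,z).round(4),dep(p,u,v,d).round(4))
crop=i[140:320,150:370];cv2.imwrite("pics/topc.png",cv2.resize(crop,None,fx=3.3,fy=3.3,interpolation=cv2.INTER_CUBIC))
E
```

```text
[[413.69739636   0.         277.2599922 ]
 [  0.         413.69739636 210.24002261]
 [  0.           0.           1.        ]] -0.09136894781528669
373.0 (310, 263, 18, 28)
73.0 (322, 235, 13, 14)
131.0 (330, 226, 17, 34)
297.5 (161, 186, 31, 21)
69.0 (316, 165, 28, 13)
8747.5 (204, 157, 127, 129)
dial 0.5664796233177185 0.17456786334514618 0.15747927129268646
fit [ 0.56695369  0.17570729 -0.33123763] 0.14516163994368889
670.0 (170, 156, 30, 30)
585.5 (275, 141, 41, 28)
hub [0.5742 0.1739 0.086 ] [0.5739 0.1739 0.0877]
peg [0.5787 0.2254 0.11  ] [0.5794 0.2257 0.1068]
tab [0.6469 0.216  0.068 ] [0.6473 0.2161 0.0667]
stop [0.5103 0.1872 0.078 ] [0.5102 0.1872 0.0783]
live [0.5147 0.1971 0.06  ] [0.515  0.1973 0.0572]
plA [0.5473 0.0063 0.09  ] [0.5472 0.0063 0.0904]
plB [0.4765 0.0323 0.09  ] [0.477  0.0316 0.0847]
socket [0.3887 0.0562 0.06  ] [0.3887 0.0564 0.0619]
pull [0.7155 0.078  0.02  ] [0.7104 0.0791 0.0352]
slv [0.6684 0.3676 0.07  ] [0.6871 0.3825 0.0088]
```

View pics/topc.png

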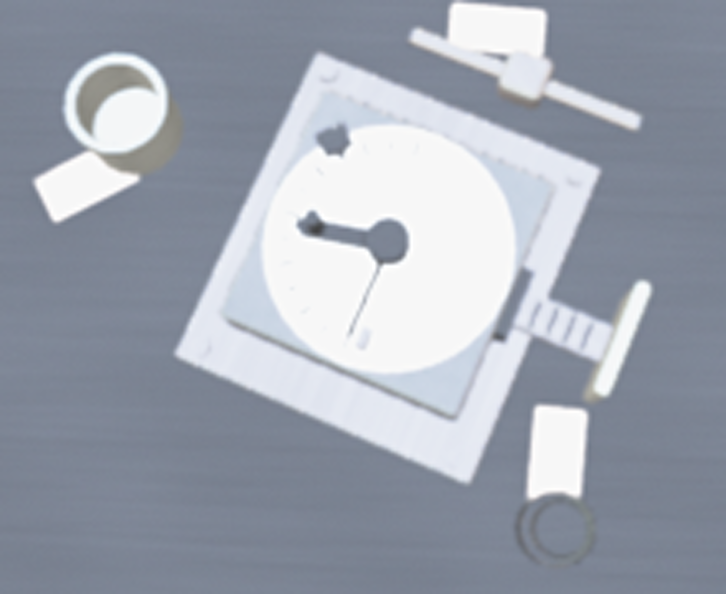

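The crop shows the hub at (388,241), the peak pointer toward (311,223), the tab at (333,139) pointing inward, the live needle toward the stop at (362,337), and the plate's top edge from (643,283) to (602,395). Next I'll convert these to tester-frame values.

```bash
cat >> h.py <<'E'
def blob(i,d,p,c,rmin,rmax,zmin,zmax,vmax=110):
    pass
E
python3 - <<'E'
from h import *
p=P("top")
f=lambda x,y,z:onz(p,150+x/3.3,140+y/3.3,z)[:2]
C=f(388,241,.086);A=f(643,283,.09);B=f(602,395,.09)
M=(A+B)/2;print("C",C,"M",M,np.linalg.norm(M-C),np.linalg.norm(A-B))
y1=np.degrees(np.arctan2(*(C-M)[::-1]))-90;y2=np.degrees(np.arctan2(*(A-B)[::-1]))
L=f(351,335,.06);y3=np.degrees(np.arctan2(*(C-L)[::-1]))
# foot corners
q=[f(320,52,.008),f(600,168,.008),f(469,483,.008),f(176,355,.008)];print("foot",np.mean(q,0),[np.linalg.norm(q[k]-q[k-1]) for k in range(4)])
e=q[0]-q[3];y4=np.degrees(np.arctan2(e[1],e[0]));e=q[1]-q[2];y5=np.degrees(np.arctan2(e[1],e[0]))
print(y1,y2,y3,y4,y5)
yaw=np.radians(np.median([y1,y2,y3,y4,y5]));X=np.array([np.cos(yaw),np.sin(yaw)]);Y=np.array([-X[1],X[0]])
for n,v in(("tab",f(333,139,.067)),("peg",f(309,221,.11)),("stop",f(362,337,.078))):
    w=v-C;print(n,v,np.linalg.norm(w),np.arctan2(w@Y,-w@X))
for a in(1.94,.34):
  print(a,C+.05*(-np.cos(a)*X+np.sin(a)*Y))
print("gap",C-.127*Y,"Y",Y)
E
```

```text
C [0.57414124 0.17486341] M [0.51254791 0.01787181] 0.16864193053165805 0.07978112168924377
foot [0.57588072 0.17439664] [np.float64(0.24974987641599633), np.float64(0.22681867257877802), np.float64(0.24921148900382858), np.float64(0.2284872064950226)]
-21.421825454167376 -19.713774418656776 -21.27555319569014 -21.826128793585816 -21.443059833391157
tab [0.64929927 0.21638974] 0.08586714122824346 2.2629352851538638
peg [0.58095834 0.22629582] 0.05188222894825489 1.3286915995083493
stop [0.50993406 0.19008524] 0.0659868606891643 -0.14110525300982482
1.94 [0.60796938 0.21168265]
0.34 [0.53634993 0.20760203]
gap [0.52775685 0.05663698] Y [0.36523142 0.93091676]
```

Request:
{"method": "play_rows", "body": {"steps": [[0.0375,-0.037,0,-4],[0.0375,-0.037,0,-4],[0.0375,-0.037,0,-4],[0.0375,-0.037,0,-4],[0.0375,-0.037,0,-4],[0.0375,-0.037,0,-4],[0.0375,-0.037,0,-4],[0.0375,-0.037,0,-4]], "grip": -1}}

```text
time_s: 1.1
tool_pos: [0.4617, 0.358, 0.2308]
tcp_rot: [-180.0, -0.0, 134.1]
contact_force: [-0.6, 0.5, 0.1]
opening: 0.0001
gripper_force: 0.0
```

Request:
{"method": "play_rows", "body": {"steps": [[0.0375,-0.037,0,0],[0.0375,-0.037,0,0],[0.0375,-0.037,0,0],[0.0375,-0.038,0,0],[0,0,-0.03,0],[0,0,-0.03,0],[0,0,0,0],[0,0,0,0]]}}

```text
time_s: 2.1
tool_pos: [0.6113, 0.2108, 0.1722]
tcp_rot: [180.0, 0.0, 134.2]
contact_force: [0.1, -0.6, -0.0]
opening: -0.0002
gripper_force: 0.0
```

```bash
python3 - <<'E'
import numpy as np
a=np.r_[np.linspace(2.0,.5,11),.42,.36,.32,.28];h=np.radians(158.6)-a
p=np.c_[.575+.05*np.cos(h),.1746+.05*np.sin(h)];print(p[0]);print(np.c_[a[1:],np.diff(p,axis=0)].round(4),np.degrees(.15))
E
```

```text
[0.61096187 0.20933822]
[[ 1.85e+00 -5.60e-03  5.00e-03]
 [ 1.70e+00 -6.30e-03  4.10e-03]
 [ 1.55e+00 -6.80e-03  3.10e-03]
 [ 1.40e+00 -7.20e-03  2.10e-03]
 [ 1.25e+00 -7.40e-03  1.00e-03]
 [ 1.10e+00 -7.50e-03 -2.00e-04]
 [ 9.50e-01 -7.40e-03 -1.30e-03]
 [ 8.00e-01 -7.10e-03 -2.40e-03]
 [ 6.50e-01 -6.70e-03 -3.40e-03]
 [ 5.00e-01 -6.10e-03 -4.40e-03]
 [ 4.20e-01 -3.00e-03 -2.70e-03]
 [ 3.60e-01 -2.10e-03 -2.20e-03]
 [ 3.20e-01 -1.30e-03 -1.50e-03]
 [ 2.80e-01 -1.20e-03 -1.60e-03]] 8.594366926962348
```

Request:
{"method": "play_rows", "body": {"steps": [[0,-0.0015,-0.03,0],[0,0,-0.03,0],[0,0,-0.023,0],[0,0,0,0],[0,0,0,0]]}}

```text
time_s: 2.72
tool_pos: [0.6123, 0.2095, 0.0907]
tcp_rot: [179.8, 0.1, 134.2]
contact_force: [-0.8, 0.4, 0.4]
opening: -0.0002
gripper_force: 0.0
```

Request:
{"method": "play_rows", "body": {"steps": [[-0.006,0.005,0,8.6],[-0.0065,0.004,0,8.6],[-0.007,0.003,0,8.6],[-0.007,0.002,0,8.6],[-0.0075,0.001,0,8.6],[-0.0075,0,0,8.6],[-0.0075,-0.0013,0,8.6],[-0.007,-0.0025,0,8.6]]}}

```text
time_s: 3.72
tool_pos: [0.557, 0.2206, 0.0913]
tcp_rot: [-179.9, 0.4, -156.7]
contact_force: [1.8, -1.6, -0.1]
opening: -0.0001
gripper_force: 0.7
```

Request:
{"method": "play_rows", "body": {"steps": [[-0.0067,-0.0035,0,8.6],[-0.006,-0.0045,0,8.6],[-0.003,-0.0027,0,4.5],[0,0,0,0]]}}

```text
time_s: 4.22
tool_pos: [0.5409, 0.2098, 0.0909]
tcp_rot: [-179.9, 0.2, -135.4]
contact_force: [1.1, 0.1, 0.6]
opening: 0.0004
gripper_force: 0.4
```

```bash
python3 - <<'E'
from h import *
for n in ("scene","top"):
    i,d=viewer.grab_frame(n)
    if n=="scene": c=i[190:290,190:380]
    else: c=i[160:280,210:360]
    cv2.imwrite(f"pics/{n}1.png",cv2.resize(c[...,::-1],None,fx=4,fy=4,interpolation=cv2.INTER_CUBIC))
E
```

```text
(no output)
```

View pics/scene1.png

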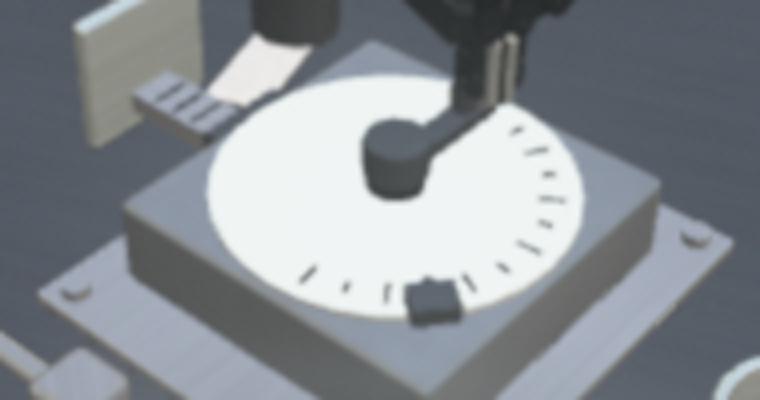

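The pointer follows the fingers round: its tip is now at about (490,110), next to the fingers. I'll creep on to the stop and watch the force.

Request:
{"method": "play_rows", "body": {"steps": [[-0.001,-0.001,0,1],[-0.001,-0.001,0,1],[-0.001,-0.001,0,1],[0,0,0,0]]}}

```text
time_s: 4.82
tool_pos: [0.5395, 0.2093, 0.0901]
tcp_rot: [-179.8, 0.7, -132.4]
contact_force: [7.6, 9.5, -0.4]
opening: -0.0002
gripper_force: 5.7
```

Request:
{"method": "play_rows", "body": {"steps": [[-0.001,-0.0012,0,1],[0,0,0,0]]}}

```text
time_s: 5.08
tool_pos: [0.5393, 0.2091, 0.0902]
tcp_rot: [-179.8, 0.9, -131.4]
contact_force: [9.6, 12.2, -3.5]
opening: 0.0
gripper_force: 7.7
```

Request:
{"method": "play_rows", "body": {"steps": [[-0.0008,-0.001,0,1],[0,0,0,0]]}}

```text
time_s: 5.32
tool_pos: [0.539, 0.2091, 0.0903]
tcp_rot: [-179.8, 1.0, -130.4]
contact_force: [10.9, 14.8, -4.7]
opening: 0.0001
gripper_force: 9.3
```

Firm contact against the stop. Backing off and lifting.

Request:
{"method": "play_rows", "body": {"steps": [[0.006,0.008,0,0],[0,0,0.03,0],[0,0,0.03,-8.9],[0,0,0.03,-8.9],[0,-0.02,0,-8.9],[0,-0.04,0,-8.9],[0,-0.04,0,-8.9],[0,-0.04,0,-8.9]]}}

```text
time_s: 6.32
tool_pos: [0.5394, 0.071, 0.1776]
tcp_rot: [-179.9, -0.2, 176.0]
contact_force: [-0.4, 0.0, 0.3]
opening: -0.0002
gripper_force: 0.0
```

Request:
{"method": "play_rows", "body": {"steps": [[0,0,0,-8.9],[0,0,0,-8.9],[0,0,0,0]]}}

```text
time_s: 6.7
tool_pos: [0.5397, 0.072, 0.1776]
tcp_rot: [-179.9, -0.1, 158.6]
contact_force: [-0.9, 0.6, -0.1]
opening: 0.0001
gripper_force: 0.0
```

```bash
python3 - <<'E'
from h import *
i,d=viewer.grab_frame("scene");c=i[190:290,190:380]
cv2.imwrite("pics/s2.png",cv2.resize(c[...,::-1],None,fx=4,fy=4,interpolation=cv2.INTER_CUBIC))
print(r.get_obs()["tool_pos"],r.get_obs()["tcp_rot"])
E
```

```text
[0.53980184 0.07217971 0.17772757] [-1.79938921e+02 -1.06758054e-01  1.58660287e+02]
```

View pics/s2.png

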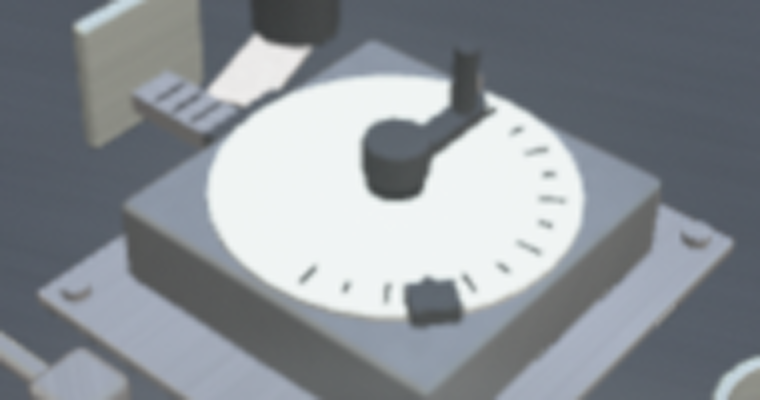

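The pointer lies over the 0 stroke: peg top at (467,48), 0.25 stroke at (516,130). The tab at (433,300) covers the 2.25 stroke. I'll check the peg angle numerically and lower the fingers into the gap.

```bash
python3 - <<'E'
from h import *
p=P("scene")
def ang(x,y,z):
    w=onz(p,190+x/4,190+y/4,z)[:2]-np.array([.575,.1746]);return np.linalg.norm(w),np.radians(158.6)-np.arctan2(w[1],w[0])
print(ang(467,48,.11),ang(433,295,.068),ang(516,130,.058),ang(388,293,.058))
E
```

```text
(np.float64(0.04597852405074141), np.float64(0.1550863249471912)) (np.float64(0.090169318712735), np.float64(2.2556305353906474)) (np.float64(0.07135110795895273), np.float64(0.3316690573245529)) (np.float64(0.07715880851738416), np.float64(2.461983194932048))
```

Request:
{"method": "play_rows", "body": {"steps": [[-0.0115,-0.016,0,0],[0,0,-0.04,0],[0,0,-0.04,0],[0,0,-0.03,0],[0,0,-0.013,0],[0,0,0,0],[0,0,0,0]]}}

```text
time_s: 7.62
tool_pos: [0.5301, 0.0561, 0.0569]
tcp_rot: [180.0, 0.1, 158.5]
contact_force: [-0.1, -0.5, 1.3]
opening: 0.0002
gripper_force: 0.0
```

The firm contact suggests the stop, but the 0.155 reading is ambiguous because the 0.25 stroke also reads 0.08 high. I'll check from the top view before pulling.

```bash
python3 - <<'E'
from h import *
i,d=viewer.grab_frame("top");c=i[170:270,220:330]
cv2.imwrite("pics/t3.png",cv2.resize(c[...,::-1],None,fx=6,fy=6,interpolation=cv2.INTER_CUBIC))
E
```

```text
(no output)
```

View pics/t3.png

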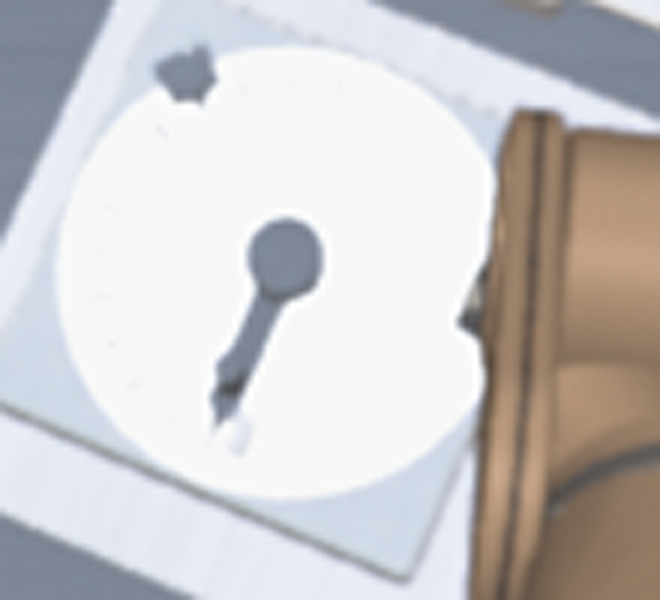

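The pointer tip at (222,420) abuts the stop block at (237,433). The hub-to-tip direction matches the live needle's original zero direction, so the pointer is at zero. Now the pull, along (-0.365,-0.931).

Request:
{"method": "play_rows", "body": {"steps": [[-0.0026,-0.0065,0,0],[-0.0026,-0.0065,0,0],[-0.0018,-0.0047,0,0],[-0.0011,-0.0028,0,0],[-0.0011,-0.0028,0,0],[-0.0011,-0.0028,0,0],[0,0,0,0]]}}

```text
time_s: 8.55
tool_pos: [0.5191, 0.0312, 0.0555]
tcp_rot: [179.8, 0.0, 158.5]
contact_force: [1.8, 4.4, -0.5]
opening: -0.0
gripper_force: 2.7
```

Request:
{"method": "play_rows", "body": {"steps": [[-0.0022,-0.0056,0,0],[-0.0022,-0.0056,0,0],[-0.0022,-0.0056,0,0],[-0.0022,-0.0056,0,0],[-0.0022,-0.0056,0,0],[-0.0022,-0.0056,0,0],[-0.0022,-0.0056,0,0],[0,0,0,0]]}}

```text
time_s: 9.55
tool_pos: [0.5039, -0.0071, 0.0555]
tcp_rot: [179.7, 0.0, 158.4]
contact_force: [3.6, 10.0, 0.3]
opening: -0.0002
gripper_force: 4.9
```

```bash
python3 - <<'E'
from h import *
Y=np.array([.365,.931])
print((r.get_obs()["tool_pos"][:2]-[.575,.1746])@Y)
i,d=viewer.grab_frame("top");c=i[170:270,220:330]
cv2.imwrite("pics/t4.png",cv2.resize(c[...,::-1],None,fx=6,fy=6,interpolation=cv2.INTER_CUBIC))
i,d=viewer.grab_frame("scene");c=i[170:290,190:380]
cv2.imwrite("pics/s4.png",cv2.resize(c[...,::-1],None,fx=4,fy=4,interpolation=cv2.INTER_CUBIC))
E
```

```text
-0.19508457068398152
```

View pics/t4.png

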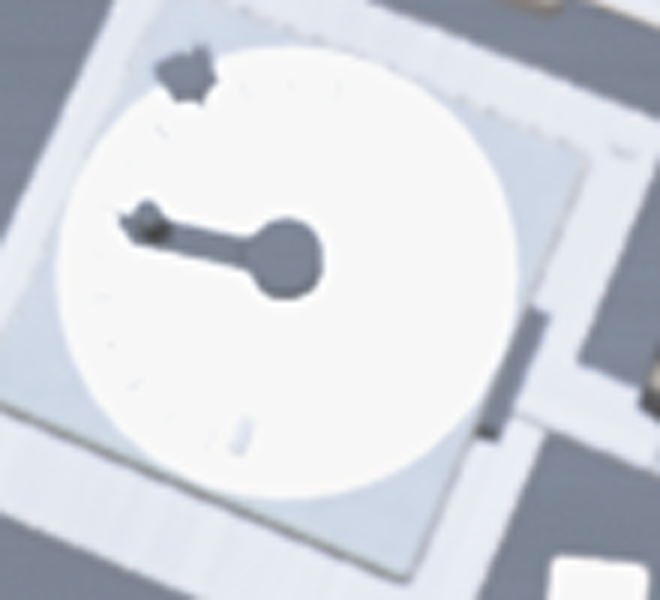

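The pointer has been carried round: tip at (120,215), hub at (285,258), tab point near (197,102). I'll convert these to the remaining pull.

```bash
python3 - <<'E'
from h import *
p=P("top")
f=lambda x,y,z:onz(p,220+(x+.5)/6-.5,170+(y+.5)/6-.5,z)[:2]
for C in (np.array([.575,.1746]),f(286,258,.086)):
    print(C)
    for n,x,y,z in(("tip",120,216,.07),("peg",148,217,.1),("tabpt",196,103,.064),("tabc",187,75,.067)):
        w=f(x,y,z)-C;print(n,np.linalg.norm(w),np.radians(158.6)-np.arctan2(w[1],w[0]))
E
```

```text
[0.575  0.1746]
tip 0.06706375145928682 1.4634847660356847
peg 0.05255078464056258 1.40659792113123
tabpt 0.0748288337639144 2.2286839130347453
tabc 0.08549610826354576 2.2524247826563544
[0.5751278 0.1756205]
tip 0.06604573633001609 1.465682430745285
peg 0.0515260780645781 1.4082868136901108
tabpt 0.07419944184497351 2.2396000581739517
tabc 0.08488570832056828 2.262141216558373
```

Request:
{"method": "play_rows", "body": {"steps": [[-0.0022,-0.0056,0,0],[-0.0022,-0.0056,0,0],[-0.0022,-0.0056,0,0],[-0.0018,-0.0046,0,0],[-0.0007,-0.0019,0,0],[0,0,0,0]]}}

```text
time_s: 10.4
tool_pos: [0.495, -0.0295, 0.0556]
tcp_rot: [179.6, 0.0, 158.4]
contact_force: [4.3, 11.6, -0.5]
opening: -0.0
gripper_force: 6.3
```

```bash
python3 - <<'E'
from h import *
Y=np.array([.365,.931])
print((r.get_obs()["tool_pos"][:2]-[.575,.1746])@Y)
i,d=viewer.grab_frame("top");c=i[170:270,220:330]
cv2.imwrite("pics/t5.png",cv2.resize(c[...,::-1],None,fx=6,fy=6,interpolation=cv2.INTER_CUBIC))
E
```

```text
-0.21925575492672356
```

View pics/t5.png

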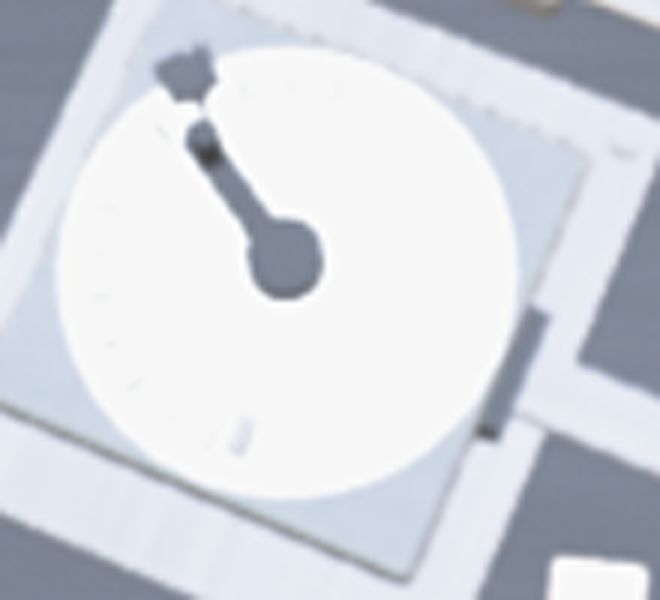

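The arm now almost points at the tab: peg near (203,133), tab point at (197,103). The pointer is at about 2.18 rad against 2.25, so I'll pull 2 mm more, hold, then ease home slowly.

Request:
{"method": "play_rows", "body": {"steps": [[-0.0007,-0.0018,0,0],[0,0,0,0],[0,0,0,0]]}}

```text
time_s: 10.82
tool_pos: [0.4943, -0.0312, 0.0555]
tcp_rot: [179.6, 0.0, 158.4]
contact_force: [4.5, 12.3, 0.0]
opening: -0.0003
gripper_force: 6.5
```

```bash
python3 - <<'E'
from h import *
Y=np.array([.365,.931])
print((r.get_obs()["tool_pos"][:2]-[.575,.1746])@Y)
i,d=viewer.grab_frame("top");p=P("top");C=np.array([.575,.1750])
def a(w): return np.radians(158.6)-np.arctan2(w[...,1],w[...,0])
# dark pixels: arm (between hub and peg base, z .074) and tab
g=cv2.cvtColor(i,cv2.COLOR_RGB2GRAY)
arm=[];tab=[]
for v in range(170,260):
  for u in range(220,320):
    if g[v,u]<170:
      w=onz(p,u,v,.074)[:2]-C
      if .02<np.linalg.norm(w)<.040: arm.append(w)
      w=onz(p,u,v,.068)[:2]-C
      if .076<np.linalg.norm(w)<.093 and 1.9<a(w)<2.6: tab.append(w)
for q in(arm,tab): print(len(q),a(np.mean(q,0)),np.linalg.norm(np.mean(q,0)))
E
```

```text
-0.2210053859779836
37 2.1604569337952624 0.029906902929832908
58 2.2602556668730194 0.08504230825452903
```

Request:
{"method": "play_rows", "body": {"steps": [[-0.0006,-0.0016,0,0],[0,0,0,0],[0,0,0,0]]}}

```text
time_s: 11.25
tool_pos: [0.4938, -0.0327, 0.0555]
tcp_rot: [179.6, 0.0, 158.4]
contact_force: [4.9, 12.7, 0.7]
opening: 0.0
gripper_force: 6.7
```

Request:
{"method": "play_rows", "body": {"steps": [[0.0022,0.0056,0,0],[0.0022,0.0056,0,0],[0.0022,0.0056,0,0],[0.0022,0.0056,0,0],[0.0022,0.0056,0,0],[0.0022,0.0056,0,0],[0.0022,0.0056,0,0],[0.0022,0.0056,0,0]]}}

```text
time_s: 12.25
tool_pos: [0.511, 0.0107, 0.0555]
tcp_rot: [179.8, 0.0, 158.5]
contact_force: [1.9, 6.6, 0.7]
opening: -0.0004
gripper_force: 3.2
```

Request:
{"method": "play_rows", "body": {"steps": [[0.0022,0.0056,0,0],[0.0015,0.0037,0,0],[0.0015,0.0037,0,0],[0.0015,0.0037,0,0],[0.0015,0.0037,0,0],[0,0,0,0],[0,0,0,0]]}}

```text
time_s: 13.12
tool_pos: [0.5186, 0.0301, 0.0554]
tcp_rot: [179.9, -0.0, 158.5]
contact_force: [0.0, 5.7, 0.5]
opening: -0.0001
gripper_force: 2.6
```

Request:
{"method": "play_rows", "body": {"steps": [[0.0007,0.0019,0,0],[0.0007,0.0019,0,0],[0.0007,0.0019,0,0],[0.0007,0.0019,0,0],[0.0007,0.0019,0,0],[0.0007,0.0019,0,0],[0.0007,0.0019,0,0],[0,0,0,0]]}}

```text
time_s: 14.12
tool_pos: [0.5236, 0.0428, 0.0553]
tcp_rot: [-180.0, 0.0, 158.5]
contact_force: [-0.0, -0.5, -0.2]
opening: -0.0
gripper_force: 0.0
```

Request:
{"method": "play_rows", "body": {"steps": [[0.0015,0.0037,0,0],[0.0015,0.0037,0,0],[0,0,0,0],[0,0,0.03,0],[0,0,0.04,0],[0,0,0.05,0],[0,0,0.05,0],[0,0,0,0]]}}

```text
time_s: 15.12
tool_pos: [0.5294, 0.05, 0.2312]
tcp_rot: [179.8, 0.6, 158.5]
contact_force: [0.3, 0.4, -0.6]
opening: 0.0003
gripper_force: 0.0
```

```bash
python3 - <<'E'
from h import *
i,d=viewer.grab_frame("top");j,_=viewer.grab_frame("scene")
cv2.imwrite("pics/t6.png",np.hstack([cv2.resize(x[...,::-1],(400,300),interpolation=cv2.INTER_CUBIC) for x in (i[160:265,220:360],j[185:290,200:340])]))
E
```

```text
(no output)
```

View pics/t6.png

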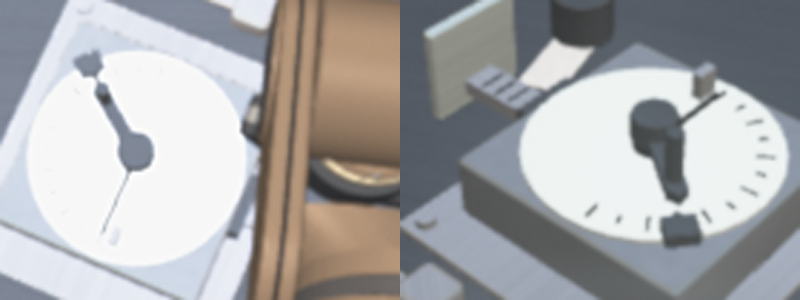

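The bar is home with the live needle back at zero. The pointer tip at (677,203) stands at the tab point at (681,213), within about 2–3 mm, and the arm is clear. Handing in.

```bash
python3 -c "
from h import *
print(r.close_job())"
```

```text
the job is handed in; nothing more can be done
None
```

The job is handed in (no verdict was returned): the peak pointer was turned back to its zero stop, carried by the bar to the tab where it stands within about 3 mm by camera, and the bar was eased home with the arm clear.

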